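# Press down the lift plate of the pegboard bin for refilling

### The arm

A 6-joint arm with a two-finger parallel gripper is mounted at the origin on the work surface. World frame = base frame: x ahead of the robot, y to its left, z up, the work surface at z = 0. Lengths are in m, angles in degrees, forces in N, time in s.
With the tool pointing down it reaches from about 0.35 to 0.875 m from the base axis. Payload 4.2 kg.
Tool frame: the origin (TCP) lies midway between the tips of the shut fingers; the grasp point (between the pads) lies 19 mm behind it; z points along the fingers, y is the line along which they close (so a half turn about z gives the same grasp; the last joint's range is limited). The gripper opens to 87 mm and grips with 3 to 60 N. Pads are 19 mm wide; open, the fingers measure 117 mm over their backs; the gripper's body (75 mm by 190 mm) begins 51 mm behind the grasp point.
Start: joints at [-52.964, 22.042, 0.453, 0, -68.411, -14.817], TCP at [0.236, -0.579, 0.194] pointing down, gripper open.
Joint ranges: [-179.83, 179.83], [-69.29, 118.12], [-61.27, 80.66], [-181.25, 117.63], [-171.15, -9.14], [-177.46, 177.46]. Speed limits (degrees/s): [159.86, 159.86, 180, 180, 180, 180].

### API

Orientations are given as a 3x3 rotation matrix whose columns are the frame's x, y, z axes.
In Python, from station import r, cams gives the robot as it stands.
- The arm moves only by the tool play_rows, never from a script. Its argument "commands" is text: rows parted by semicolons, each of 6 numbers parted by spaces: the shift along the world's x, y, z normalised to -1 to 1, where 1 is 30 mm, then the turn, a rotation vector about the world's x, y, z normalised to -1 to 1, where 1 is 0.15 rad. A call has 1 to 20 rows; each row shifts and turns the commanded pose from where the row before left it; what a row does not reach is not made up. A row lasts 1/10 s, in which the tool goes at most 50 mm and 8.59 degrees, less where a joint would pass 70% of its speed; a pose out of reach is approached as far as the arm can. A call with a number of a shift or a turn outside -1 to 1 is refused whole. A call with a gripper value outside its range is refused whole. "grip" is the finger opening in mm, from 0 to 87, set as the call begins (left out, the last holds). The fingers move at their own pace and stop on an object; the grip force is fixed at half the most. Time passes only in rows, so rows that do not move let the fingers close. It gives the time, the measured TCP pose, the force, the opening and the grip force at its end, in the units of the state.
- r.sense(): the state, without advancing time (a new reading comes with each control period).
- cams.capture(name): name is "scene" or "side" or "wrist"; returns (picture, depth): 400x640x3 uint8, blue, green, red; 400x640 float32, m along the optical axis (not along the pixel's ray), 0 where there is no reading.
- cams.camera_info(name): a dict with "mtx" (3x3 intrinsics, pixels), "k1" (the pictures are not rectified: a ray, as slopes to the right and down, at radius r is drawn at 1 + k1 r^2 times it, then the intrinsics apply), "R" (3x3) and "t" (3): a world point X has camera coordinates R X + t. Camera axes: x right, y down, z forward; pixel columns grow to the right and rows downward; lengths in m; the calibration is good to about 2 mm. A picture is of the moment at which its call begins: read the wrist's pose just before it. camera_info takes no time and is no camera call; for the wrist camera it gives the pose at the moment of the call.
- r.finish_job(): hands the job in; it is judged then, once.
The state is a dict: "time_s": time; "joints": joint angles; "joint_velocities": joint speeds; "effort": joint torques, N m; "tcp_pos": TCP position; "ee_rot": TCP orientation; "wrist_force": force on the tool from outside, world axes, zero at the start; "moment": the same for the moment, N m; "gripper_width": opening from 0.0 (shut) to 1.0 (fully open); "gripper_force": force on a finger pad.
Only numpy, scipy, OpenCV 4.12 (cv2) and the standard library are available. Lean on these libraries where they do the work, as an engineer would, in place of code of your own. Each camera call takes 0.05 s, during which the arm holds its last target. There are 200 camera calls.

### The job

The tilted-out bin on the pegboard has run empty and its sprung lift plate has come up. Take the flat-footed press from the wooden tray, press the plate squarely down into the tilted bin without forcing it until it comes to its hidden stop and both side catches hold it down level, ready for refilling, then stand the press upright back in the tray. Leave the bin tilted out as it is and do not disturb the other things.

Things in the scene. Friction and masses are not known exactly. Their poses are not given: they have to be found in the camera images.
- press: hand press, loose, 145 mm tall, about 0.3 kg: flat round steel foot 76 mm in diameter and 10 mm thick, short steel neck, then a square wooden handle 26 x 26 mm from 28 to 145 mm above the foot's underside (flat faces square to its x and y axes). Origin: centre of the foot's flat underside; z up along the handle
- press_grip (a point): good grip point on the handle's axis, 115 mm above the foot's underside; axes as the press
- tray: fixed shallow wooden tray 170 x 140 mm, rim 14 mm high, 6 mm walls, cork floor about 6 mm above the cabinet top; the press stands in it at the start. Origin: centre of its underside
- pegboard: fixed upright grey metal pegboard 420 mm wide, 360 mm high, standing on the cabinet top with the bin, an umbrella, a power bank, a bottle opener and a key cover on it. Origin: bottom centre; the side with the bin looks along its -x
- bin_floor (a point): centre of the inner floor of the white plastic bin. The bin leans out from the board 26 to 39 degrees from vertical, held by a stiff friction hinge along its lower rear edge that stands the pressing. The cavity is 124 mm (x) by 130 mm (y), 100 mm deep. Site axes: z out of the mouth along the bin's own axis, y along the board, x towards the board
- bin_mouth (a point): centre of the bin's open mouth, level with its rim, 100 mm above bin_floor along the bin's z; same axes
- plate_top (a point): centre of the upper face of the aluminium lift plate (116 x 118 mm) inside the bin; z is the plate's normal. It stands 63 mm above bin_floor when up. It rides on corner springs, so it tips (up to 7 degrees) if pressed out of square or off centre
- plate (a joint): how far the lift plate is pushed down, m; 0 is up. Hidden under it lies an adjustable stop, clamped to suit the pack height, so the plate bottoms out anywhere from 0.026 to 0.050 m down: this must be felt. The springs push back with 4 N at the top, rising 0.15 N per mm; passing the catches adds 2 to 5 N for a moment. About 20 N at the stop seats it; over 40 N forces it
- catch_l (a joint): spring catch at the +y side of the bin, under the plate's edge, mid-way along x, carried by the stop: 0 sprung in (nose 14 mm into the cavity), up to 0.011 m pushed out. Its sloped nose snaps over the plate's edge when that comes within 2.5 mm of the stop; the caught plate then stays down, 2.5 mm short of the stop, when let go; an uncaught plate springs up
- catch_r (a joint): the like catch at the -y side; the plate is only level when both hold it
- carton: loose cardboard refill carton 100 x 100 x 36 mm, leave alone. Origin: centre of its underside
- polish_tin: loose round shoe polish tin 83 mm in diameter, 26 mm high, leave alone. Origin: centre of its underside
- shoe_brush: loose wooden shoe brush 150 x 52 x 40 mm lying bristles down, leave alone. Origin: centre of its underside
Things that resemble listed ones, but are neither listed nor needed, are in the scene too. There is more than one size of the press; the job needs the larger.

How it is judged:
By the outcome, as a careful person would: the job done as asked, in the order asked, and still so for the second after the job is handed in, with the robot touching nothing.
It also fails if it takes over 45 s, if anything falls off the work surface, if the arm or the gripper's body presses on something with over 40 N, if the wrist force passes 120 N, or if a joint passes its speed limit or range.

## Working session

There is one attempt and no reset: what is moved stays moved. The work goes in short steps, Python scripts to look and compute and a tool call to move; the robot and the scene stay as the last step left them, time stands still between calls to the robot, and variables do not carry over. Pictures are saved under pics/ and viewed, at most 10 in all, crops included, and the job is handed in when it is done.

Besides the shell and the picture viewer there is one more tool, called after "Request:" in YAML: its name, and indented under it one key for each argument. play_rows: Moves the arm, as the interface text tells. Scaled input: -1 to 1 covers 30 mm each way for a shift and 0.15 rad each way for a turn. Its arguments: {"type":"object","properties":{"commands":{"type":"string"},"grip":{"type":"number"}},"required":["commands"]}

```bash
ls; mkdir -p pics
cat > h.py <<'E'
import numpy as np, cv2
from station import r, cams
def snap(n):
    info=cams.camera_info(n); im,d=cams.capture(n); return im,d,info
def world(d,info,step=1):
    """HxWx3 world points (nan where no depth)"""
    h,w=d.shape; u,v=np.meshgrid(np.arange(w),np.arange(h))
    K=np.array(info["mtx"],float)
    p=cv2.undistortPoints(np.stack([u,v],-1).reshape(-1,1,2).astype(float),K,np.array([info["k1"],0,0,0],float)).reshape(h,w,2)
    X=np.dstack([p*d[...,None],d]); X[d<=0]=np.nan
    return (X-np.array(info["t"]))@np.array(info["R"])
def proj(P,info):
    q,_=cv2.projectPoints(np.atleast_2d(P).astype(float),cv2.Rodrigues(np.array(info["R"],float))[0],np.array(info["t"],float),np.array(info["mtx"],float),np.array([info["k1"],0,0,0],float))
    return q.reshape(-1,2)
E
python3 - <<'E'
from h import *
for n in ("scene","side"):
    im,d,info=snap(n); cv2.imwrite(f"pics/{n}0.png",im); np.savez(f"{n}0.npz",im=im,d=d,**{k:np.array(info[k]) for k in("mtx","k1","R","t")})
    print(n,-np.array(info["R"]).T@np.array(info["t"]),np.array(info["R"])[2])
print(r.sense())
E
```

```text
pics
scene [1.59084121 0.15305897 0.79857461] [-0.83956376 -0.11043054 -0.53191897]
side [0.49286757 0.78283309 0.92643186] [ 0.07612331 -0.68040771 -0.72886939]
{'time_s': 0.1, 'joints': array([-5.29650612e+01,  2.20874096e+01,  3.87839795e-01, -2.45743186e-02,
       -6.84117478e+01, -1.48166592e+01]), 'joint_velocities': array([ 0.03249965, -0.08741803,  0.09153809,  0.08044916,  0.05545984,
        0.02426749]), 'effort': array([-7.69741764e-04, -3.91690135e+01,  1.87933463e+01,  4.23193350e+00,
        1.34349702e-02, -6.76393120e-05]), 'tcp_pos': array([ 0.23612151, -0.57804042,  0.19336145]), 'ee_rot': array([[-9.25809752e-01, -3.77988859e-01, -8.51805701e-04],
       [-3.77989802e-01,  9.25808026e-01,  1.79110441e-03],
       [ 1.11591044e-04,  1.98019579e-03, -9.99998033e-01]]), 'wrist_force': array([-0.02735621,  0.24392154, -0.47619806]), 'moment': array([0.01911356, 0.01677678, 0.0629091 ]), 'gripper_force': 0.0, 'gripper_width': 1.0059182094911536}
```

View pics/scene0.png

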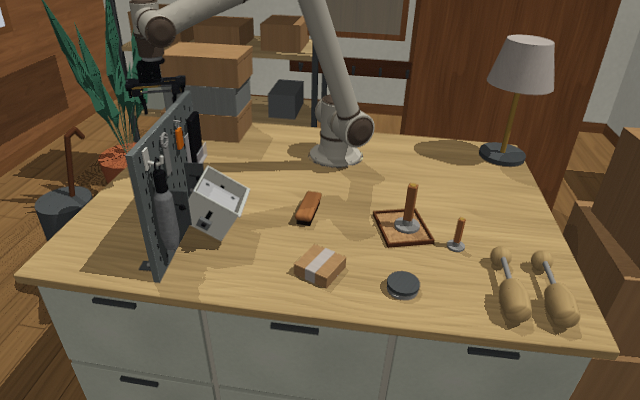

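View pics/side0.png

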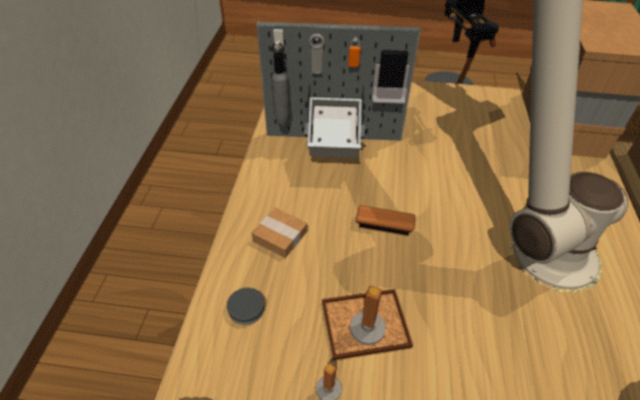

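Scene image: the large press stands in the tray (scene 410,210; side 368,320). A smaller press stands outside it (scene 457,235; side 328,383). The one in the tray is the larger, so it fits the description. The bin is at side (335,127). I'll measure these and confirm with an enlarged crop.

```bash
cat > m1.py <<'E'
from h import *
S=dict(np.load("side0.npz")); C=dict(np.load("scene0.npz"))
W={"side":world(S["d"],S),"scene":world(C["d"],C)}
# table height
for n in W:
    w=W[n]; print(n,"table z",np.nanmedian(w[...,2][(abs(w[...,2])<.02)]))
# press: points near tray, height bands
for n,(u,v) in {"side":(370,310),"scene":(410,210)}.items():
    w=W[n].copy(); sub=w[v-60:v+60,u-70:u+40].reshape(-1,3); sub=sub[~np.isnan(sub[:,0])]
    print(n,"ztop",sub[:,2].max())
    for lo,hi in((.01,.022),(.05,.08),(.08,.11),(.11,.14),(.143,.16)):
        p=sub[(sub[:,2]>lo)&(sub[:,2]<hi)]
        if len(p)>3: print(lo,hi,len(p),p.mean(0).round(4),p.min(0).round(3),p.max(0).round(3))
# bin points: side
w=W["side"]; b=w[95:165,300:372].reshape(-1,3)
for (u,v) in [(335,127),(325,120),(345,120),(325,138),(345,138),(311,100),(360,100),(361,147),(311,147),(270,60),(410,60),(405,130),(270,130),(300,40)]:
    print((u,v),w[v,u].round(4))
big=cv2.resize(S["im"][80:170,290:380],None,fx=6,fy=6,interpolation=cv2.INTER_CUBIC)
pr=cv2.resize(S["im"][275:400,310:420],(475,540),interpolation=cv2.INTER_CUBIC)[:540]
cv2.imwrite("pics/crop1.png",np.hstack([big[:, :],pr])[:, :800] if 0 else cv2.resize(np.hstack([big,pr]),(800,425)))
E
python3 m1.py
```

```text
side table z 0.0010435528411685889
scene table z 0.00020911131955055873
side ztop 0.15704759227083154
0.01 0.022 1611 [0.452  0.2703 0.0149] [0.359 0.167 0.01 ] [0.554 0.348 0.021]
0.05 0.08 107 [0.4506 0.2812 0.0658] [0.434 0.265 0.051] [0.464 0.286 0.08 ]
0.08 0.11 166 [0.4719 0.3241 0.0964] [0.435 0.265 0.081] [0.525 0.413 0.11 ]
0.11 0.14 114 [0.4494 0.2812 0.1255] [0.435 0.265 0.111] [0.463 0.286 0.14 ]
0.143 0.16 167 [0.4487 0.273  0.1511] [0.435 0.256 0.143] [0.462 0.286 0.157]
scene ztop 0.1557150460177382
0.01 0.022 859 [0.3925 0.2196 0.0146] [-0.033  0.026  0.01 ] [0.688 0.347 0.022]
0.05 0.08 87 [0.461  0.2685 0.0649] [0.442 0.255 0.05 ] [0.468 0.285 0.079]
0.08 0.11 87 [0.4607 0.2687 0.0947] [0.442 0.255 0.08 ] [0.468 0.285 0.108]
0.11 0.14 92 [0.4614 0.2681 0.1246] [0.447 0.254 0.11 ] [0.47  0.284 0.139]
0.143 0.16 63 [0.4556 0.269  0.1502] [0.438 0.256 0.143] [0.468 0.282 0.156]
(335, 127) [ 0.5818 -0.2623  0.1279]
(325, 120) [ 0.6116 -0.2763  0.1379]
(345, 120) [ 0.5568 -0.2845  0.138 ]
(325, 138) [ 0.6059 -0.2363  0.1072]
(345, 138) [ 0.5511 -0.24    0.1107]
(311, 100) [ 0.6525 -0.2898  0.1899]
(360, 100) [ 0.5209 -0.3071  0.192 ]
(361, 147) [ 0.5046 -0.1981  0.119 ]
(311, 147) [ 0.6398 -0.202   0.0992]
(270, 60) [ 0.7749 -0.3566  0.2609]
(410, 60) [ 0.399  -0.3867  0.2776]
(405, 130) [ 0.374  -0.4427  0.0038]
(270, 130) [ 0.7899 -0.3535  0.0239]
(300, 40) [ 0.6924 -0.3641  0.3218]
```

View pics/crop1.png

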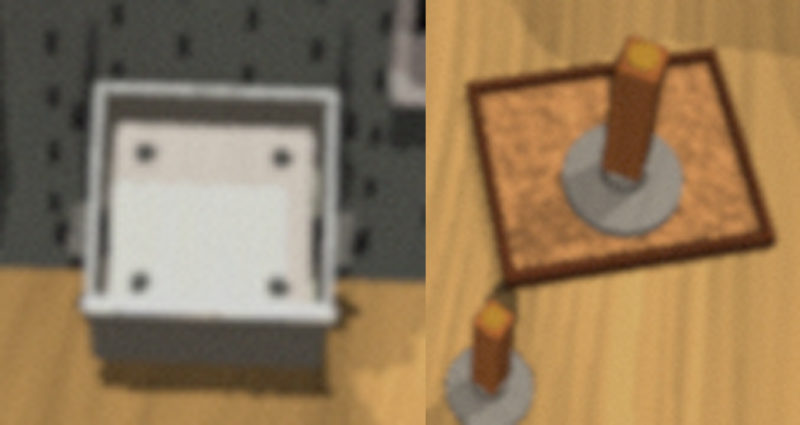

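The crop confirms it: the tray press is the larger, and the small one stands beside the tray. The plate's four screw dots are at crop (146,152), (282,157), (140,281) and (279,287). They give the plate centre, and I'll cross-check it with the rim.

```bash
cat > m2.py <<'E'
from h import *
S=dict(np.load("side0.npz")); C=dict(np.load("scene0.npz"))
W=world(S["d"],S); w2=world(C["d"],C)
def plane(p,it=5,th=.006):
    p=p[~np.isnan(p[:,0])]
    for _ in range(it):
        c=p.mean(0); n=np.linalg.svd(p-c)[2][2]; e=(p-c)@n; q=p[abs(e)<max(th,0)]; p=q if len(q)>50 else p
    return c,n*np.sign(n[1] if abs(n[1])>.3 else n[2]),e.std(),len(p)
def rays(uv,I):
    K=I["mtx"]; q=cv2.undistortPoints(np.array(uv,float).reshape(-1,1,2),K,np.array([float(I["k1"]),0,0,0])).reshape(-1,2)
    return -I["R"].T@I["t"],np.c_[q,np.ones(len(q))]@I["R"]
def hit(uv,c,n,I=S):
    o,d=rays(uv,I); return o+d*(((c-o)@n)/(d@n))[:,None]
pc,pn,s,k=plane(W[113:139,319:351].reshape(-1,3)); print("plate",pc.round(4),pn.round(4),s,k,"tilt",np.degrees(np.arctan2(np.hypot(*pn[:2]),pn[2])))
b=np.concatenate([W[35:120,380-8:410].reshape(-1,3)*np.nan,W[30:120,292:306].reshape(-1,3),W[85:92,320:340].reshape(-1,3),W[105:130,368:400].reshape(-1,3),W[30:40,330:345].reshape(-1,3)])
bc,bn,s,k=plane(b); print("board",bc.round(4),bn.round(4),s,k)
f=4.728
holes=np.array([(146,152),(282,157),(140,281),(279,287)])/f+[290,80]-.4
H=hit(holes,pc,pn); print("holes",H.round(4),"ctr",H.mean(0).round(4), [np.linalg.norm(H[i]-H[j]).round(4) for i,j in((0,1),(2,3),(0,2),(1,3))])
rim=np.array([(97,87),(336,93),(331,311),(88,307)])/f+[290,80]-.4
R=hit(rim,pc+pn*.037,pn); print("rim",R.round(4),"ctr",R.mean(0).round(4),"less 37n",(R.mean(0)-.037*pn).round(4),[np.linalg.norm(R[i]-R[j]).round(4) for i,j in((0,1),(2,3),(0,3),(1,2))])
# press handle: minAreaRect on handle points in plan from both
for n,w,(v0,v1,u0,u1) in(("side",W,(280,330,355,390)),("scene",w2,(180,225,395,425))):
    p=w[v0:v1,u0:u1].reshape(-1,3); p=p[(p[:,2]>.04)&(p[:,2]<.165)&(abs(p[:,0]-.45)<.03)&(abs(p[:,1]-.27)<.03)]
    print(n,cv2.minAreaRect(p[:,:2].astype(np.float32)*1000),len(p))
    t=p[p[:,2]>.148]; print("top",t.mean(0),len(t))
T=np.array([(629,40),(667,45),(654,80),(617,74)])/f+[310-540/f*0,0]
# press crop: scaled 475/110 x 540/125 then 800/1015
fx=475/110*800/1015; fy=540/125*425/540
uv=lambda a:(np.array(a,float)-[540*800/1015,0])/[fx,fy]+[310-.4,275-.4]
P=hit(uv([(629,40),(667,45),(654,80),(617,74)]),np.array([0,0,.151]),np.array([0,0,1.])); print("handle top",P.round(4),P.mean(0).round(4))
Q=hit(uv([(470,85),(712,53),(773,242),(512,282)]),np.array([0,0,.014]),np.array([0,0,1.])); print("tray",Q.round(3),Q.mean(0).round(4))
E=hit(uv([(563,180),(683,180),(622,122),(628,234)]),np.array([0,0,.016]),np.array([0,0,1.])); print("foot",E.round(3),E.mean(0))
for a,bb in((P[0],P[1]),(P[3],P[2]),(Q[0],Q[1]),(Q[3],Q[2])): print("yaw",np.degrees(np.arctan2(*(bb-a)[[1,0]])))
E
python3 m2.py
```

```text
plate [ 0.5837 -0.2674  0.1291] [-0.0464  0.5096  0.8592] 0.002361467198476185 821 tilt 30.777731143699214
board [ 0.6023 -0.3729  0.177 ] [-0.0917  0.9958  0.0011] 0.002316856439603487 2323
holes [[ 0.6271 -0.2971  0.1491]
 [ 0.5474 -0.3044  0.149 ]
 [ 0.6209 -0.2285  0.108 ]
 [ 0.5406 -0.2353  0.1077]] ctr [ 0.584  -0.2663  0.1285] [np.float64(0.08), np.float64(0.0807), np.float64(0.0803), np.float64(0.0807)]
rim [[ 0.6557 -0.2951  0.1925]
 [ 0.5193 -0.3089  0.1933]
 [ 0.5087 -0.1961  0.1258]
 [ 0.6441 -0.1811  0.1243]] ctr [ 0.582  -0.2453  0.1589] less 37n [ 0.5837 -0.2641  0.1271] [np.float64(0.1372), np.float64(0.1363), np.float64(0.1333), np.float64(0.1319)]
side ((448.8477783203125, 270.9321594238281), (29.264339447021484, 25.605548858642578), 71.43075561523438) 543
top [0.44877008 0.27185678 0.1520903 ] 143
scene ((453.4314880371094, 268.87030029296875), (26.89195442199707, 29.897397994995117), 75.64635467529297) 367
top [0.45366228 0.26895581 0.15174175] 47
handle top [[0.4569 0.2596 0.151 ]
 [0.4352 0.2599 0.151 ]
 [0.4414 0.2842 0.151 ]
 [0.4622 0.2832 0.151 ]] [0.4489 0.2717 0.151 ]
tray [[0.552 0.217 0.014]
 [0.395 0.17  0.014]
 [0.354 0.301 0.014]
 [0.509 0.349 0.014]] [0.4526 0.2592 0.014 ]
foot [[0.485 0.278 0.016]
 [0.411 0.268 0.016]
 [0.451 0.232 0.016]
 [0.443 0.309 0.016]] [0.44739436 0.27180577 0.016     ]
yaw 179.03350830085003
yaw 177.13402648135434
yaw -163.36419339586897
yaw -163.06156950346963
```

Request:
play_rows:
  commands: "-.17 .905 .27 0 0 0;-.17 .905 .27 0 0 0;-.17 .905 .27 0 0 0;-.17 .905 .27 0 0 0;-.17 .905 .27 0 0 0;-.17 .905 .27 0 0 0;-.17 .905 .27 0 0 0;.524 .895 .143 0 0 0;.524 .895 .143 0 0 0;.524 .895 .143 0 0 0;.524 .895 .143 0 0 0;.524 .895 .143 0 0 0;.524 .895 .143 0 0 0;.524 .895 .143 0 0 0"
  grip: 87

```text
time_s: 1.5
tcp_pos: [0.3108, -0.1993, 0.2811]
ee_rot: [[-0.926, -0.378, -0.0], [-0.378, 0.926, 0.0], [0.0, 0.0, -1.0]]
wrist_force: [0.5, 0.1, 0.6]
gripper_width: 0.999
gripper_force: 0.0
```

Request:
play_rows:
  commands: ".29 .98 0 0 0 .436;.29 .98 0 0 0 .436;.29 .98 0 0 0 .436;.29 .98 0 0 0 .436;.29 .98 0 0 0 .436;.29 .98 0 0 0 .436;.29 .98 0 0 0 .436;.29 .98 0 0 0 .436;.29 .98 0 0 0 .436;.29 .98 0 0 0 .436;.29 .98 0 0 0 .436;.29 .98 0 0 0 .436;.29 .98 0 0 0 .436;.29 .98 0 0 0 .436;.29 .98 0 0 0 .436;.29 .98 0 0 0 .436;0 0 0 0 0 0"

```text
time_s: 3.2
tcp_pos: [0.4503, 0.2724, 0.2794]
ee_rot: [[-0.133, -0.991, -0.002], [-0.991, 0.133, -0.001], [0.001, 0.001, -1.0]]
wrist_force: [-0.9, -0.3, -0.6]
gripper_width: 1.003
gripper_force: 0.0
```

Run:
```python
from h import *
s=r.sense(); print(s["tcp_pos"],s["ee_rot"].round(3),s["joints"].round(1))
im,d,i=snap("wrist"); cv2.imwrite("pics/w1.png",im); np.savez("w1.npz",im=im,d=d,**{k:np.array(i[k]) for k in("mtx","k1","R","t")})
w=world(d,i); z=w[...,2]
m=(z>.143)&(z<.165)&(abs(w[...,0]-.45)<.05)&(abs(w[...,1]-.27)<.05)
p=w[m]; print(len(p),p.mean(0) if len(p) else 0, cv2.minAreaRect(p[:,:2].astype(np.float32)*1000) if len(p) else 0)
print(proj([[.449,.271,.151]],i))
```

```text
[0.45031118 0.27244253 0.27943996] [[-0.133 -0.991 -0.002]
 [-0.991  0.133 -0.001]
 [ 0.001  0.001 -1.   ]] [ 48.8   9.5  -4.7  -0.  -75.9 -56.5]
705 [0.45050548 0.26999725 0.14939503] ((450.5364074707031, 270.8023986816406), (26.148296356201172, 25.940017700195312), 74.63985443115234)
[[324.43318647 181.38562916]]
```

View pics/w1.png

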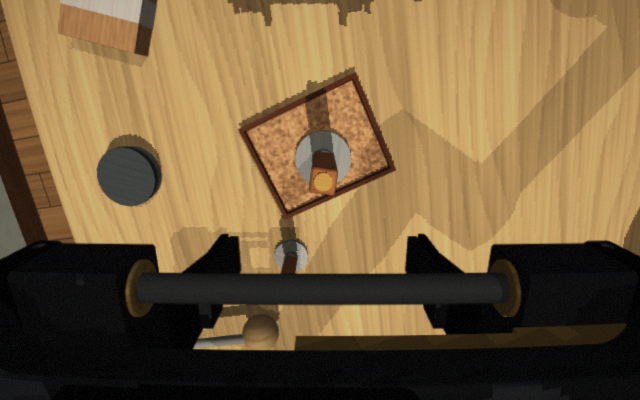

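Wrist view: the handle top is at (323,182), over the tray, which agrees with the depth fit at (0.4505, 0.2708). Its yaw is about -15°, so I'll turn the tool -8° and go down.

Request:
play_rows:
  commands: "0 -.05 0 0 0 -.9;0 0 -.98 0 0 0;0 0 -.98 0 0 0;0 0 -.98 0 0 0;0 0 -.98 0 0 0;0 0 -.98 0 0 0;0 0 -.98 0 0 0;0 0 0 0 0 0"

```text
time_s: 4.05
tcp_pos: [0.4471, 0.2651, 0.1011]
ee_rot: [[-0.27, -0.963, -0.007], [-0.963, 0.27, -0.006], [0.008, 0.005, -1.0]]
wrist_force: [-0.8, 0.3, 0.5]
gripper_width: 1.001
gripper_force: 0.0
```

Request:
play_rows:
  commands: "0 0 0 0 0 0;0 0 0 0 0 0;0 0 0 0 0 0;0 0 0 0 0 0;0 0 0 0 0 0;0 0 0 0 0 0"
  grip: 0

```text
time_s: 4.65
tcp_pos: [0.45, 0.2685, 0.105]
ee_rot: [[-0.268, -0.963, 0.0], [-0.963, 0.268, 0.001], [-0.001, -0.0, -1.0]]
wrist_force: [0.3, -0.2, -1.1]
gripper_width: 0.542
gripper_force: 0.0
```

Request:
play_rows:
  commands: "0 0 0 0 0 0;0 0 0 0 0 0;0 0 0 0 0 0;0 0 0 0 0 0;0 0 0 0 0 0"

```text
time_s: 5.15
tcp_pos: [0.4497, 0.2684, 0.1046]
ee_rot: [[-0.268, -0.963, -0.0], [-0.963, 0.268, -0.0], [0.0, 0.0, -1.0]]
wrist_force: [0.3, 0.9, 1.0]
gripper_width: 0.301
gripper_force: 30.0
```

Request:
play_rows:
  commands: "0 0 .4 0 0 0;0 0 .9 0 0 0;0 0 1 0 0 0;0 0 1 0 0 0;0 0 1 0 0 0;0 0 1 0 0 0;0 0 1 0 0 0;0 0 .2 0 0 0;0 0 0 0 0 0"

```text
time_s: 6.05
tcp_pos: [0.4497, 0.2684, 0.2999]
ee_rot: [[-0.269, -0.963, 0.0], [-0.963, 0.269, 0.001], [-0.001, 0.0, -1.0]]
wrist_force: [0.3, 0.3, -4.7]
gripper_width: 0.297
gripper_force: 30.0
```

Request:
play_rows:
  commands: ".247 -.88 -.05 -.21 -.019 0;.247 -.88 -.05 -.21 -.019 0;.247 -.88 -.05 -.21 -.019 0;.247 -.88 -.05 -.21 -.019 0;.247 -.88 -.05 -.21 -.019 0;.247 -.88 -.05 -.21 -.019 0;.247 -.88 -.05 -.21 -.019 0;.247 -.88 -.05 -.21 -.019 0;.247 -.88 -.05 -.21 -.019 0;.247 -.88 -.05 -.21 -.019 0;.247 -.88 -.05 -.21 -.019 0;.247 -.88 -.05 -.21 -.019 0;.247 -.88 -.05 -.21 -.019 0;.247 -.88 -.05 -.21 -.019 0;.247 -.88 -.05 -.21 -.019 0;.247 -.88 -.05 -.21 -.019 0;.247 -.88 -.05 -.21 -.019 0;0 0 0 0 0 0;0 0 0 0 0 0"

```text
time_s: 7.95
tcp_pos: [0.5746, -0.1807, 0.2714]
ee_rot: [[-0.279, -0.959, 0.042], [-0.832, 0.22, -0.509], [0.479, -0.177, -0.86]]
wrist_force: [0.0, 0.2, -3.0]
gripper_width: 0.297
gripper_force: 30.0
```

Run:
```python
from h import *
s=r.sense(); print(s["time_s"],s["tcp_pos"].round(4),s["ee_rot"].round(3),s["joints"].round(1),s["wrist_force"].round(1),s["moment"].round(2),s["gripper_width"])
ims=[]
for n in("wrist","side","scene"):
    im,d,i=snap(n); np.savez(n+"1.npz",im=im,d=d,**{k:np.array(i[k]) for k in("mtx","k1","R","t")}); ims.append(im)
a=cv2.resize(ims[0],(480,300)); b=cv2.resize(ims[1][60:180,270:400],(325,300)); c=cv2.resize(ims[2][120:260,120:280],(343,300))
cv2.imwrite("pics/m1.png",np.vstack([np.hstack([a,b])[:, :800],np.hstack([c,cv2.resize(ims[0][0:240,120:520],(457,300))])]))
```

```text
7.95 [ 0.5746 -0.1807  0.2714] [[-0.279 -0.959  0.042]
 [-0.832  0.22  -0.509]
 [ 0.479 -0.177 -0.86 ]] [ 12.7  14.4 -17.6  33.4 -66.8 -44.2] [ 0.   0.2 -3. ] [ 1.81  0.22 -0.02] 0.29712340569446544
```

View pics/m1.png

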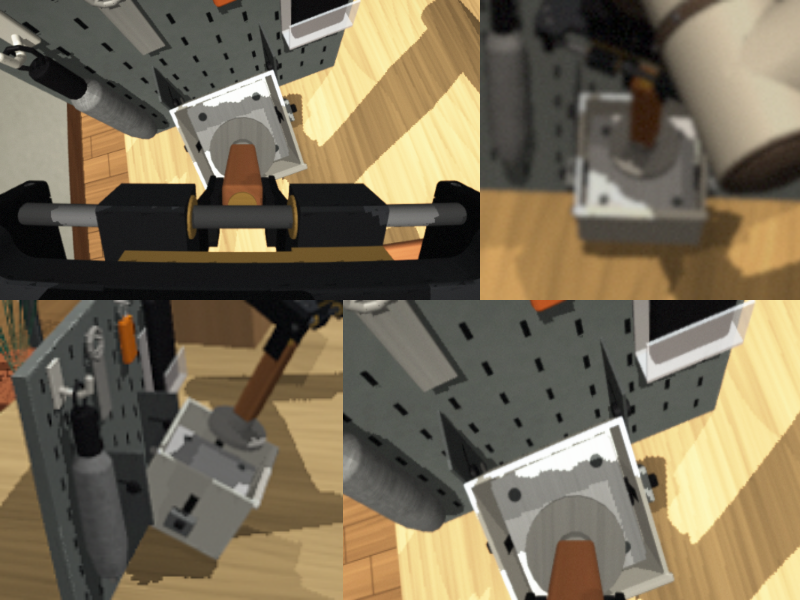

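The press is over the bin mouth: wrist crop foot at about (575,540), plate dots at (515,495), (597,461) and (627,547). I'll refine the plate's plane and centre, and the foot's axis, from this close view.

```bash
cat > m3.py <<'E'
from h import *
I=dict(np.load("wrist1.npz")); W=world(I["d"],I)
n=np.array([-.046,.510,.859]); pc=np.array([.584,-.2655,.128])
ax=np.array([-.996,-.092,0.]); ay=np.cross(n,ax)  # along board, and in tilt plane
def plane(p,th=.003):
    for _ in range(6):
        c=p.mean(0); m=np.linalg.svd(p-c)[2][2]; m*=np.sign(m[2]); p=p[abs((p-c)@m)<th]
    return c,m,((p-c)@m).std(),len(p)
q=W.reshape(-1,3); q=q[~np.isnan(q[:,0])]; e=q-pc; h=e@n; a=e@ax; b=e@ay
c,m,s,k=plane(q[(abs(h)<.012)&(abs(a)<.052)&(abs(b)<.05)]); print("plate",c.round(4),m.round(4),round(s,4),k,"tilt",np.degrees(np.arccos(m[2])).round(2),"pc off",((pc-c)@m).round(4))
rr=(abs(h-.037)<.012)&(abs(a)<.075)&(abs(b)<.075)&((abs(a)>.06)|(abs(b)>.055))
cr,mr,s,k=plane(q[rr]); print("rim",cr.round(4),mr.round(4),round(s,4),k,"tilt",np.degrees(np.arccos(mr[2])))
f=q[(h>.06)&(h<.1)&(np.hypot(a,b)<.06)&(W.reshape(-1,3)[~np.isnan(W.reshape(-1,3)[:,0])][:,2]<.25)]
cf,mf,s,k=plane(f); print("foot top",cf.round(4),mf.round(4),round(s,4),k,"tilt",np.degrees(np.arccos(mf[2])).round(2),"h above plate",((cf-c)@m).round(4))
uv=np.array([(270.5,156),(342,129),(368.6,198)]); K=I["mtx"]
d=cv2.undistortPoints(uv.reshape(-1,1,2),K,np.array([float(I["k1"]),0,0,0])).reshape(-1,2); d=np.c_[d,np.ones(3)]@I["R"]; o=-I["R"].T@I["t"]
H=o+d*(((c-o)@m)/(d@m))[:,None]; print("holes",H.round(4),"ctr",((H[0]+H[2])/2).round(4),np.linalg.norm(H[0]-H[1]),np.linalg.norm(H[1]-H[2]))
# foot rim circle: points on foot top plane
t=f[abs((f-cf)@mf)<.003]; x=(t-pc)@ax; y=(t-pc)@ay
print("foot extent along board",np.percentile(x,[1,99]).round(4),"in tilt plane",np.percentile(y,[1,99]).round(4))
z=-r.sense()["ee_rot"][:,2]; print("tool axis",z,"tilt",np.degrees(np.arccos(z[2])))
E
python3 m3.py
```

```text
plate [ 0.5773 -0.286   0.1383] [-0.0492  0.5175  0.8543] 0.0008 4251 tilt 31.32 pc off 0.0015
rim [ 0.5741 -0.2544  0.162 ] [-0.0465  0.5211  0.8522] 0.0009 2184 tilt 31.543673960421255
foot top [ 0.5782 -0.2276  0.195 ] [-0.0496  0.4806  0.8755] 0.0007 3804 tilt 28.89 h above plate 0.0785
holes [[ 0.6298 -0.294   0.1462]
 [ 0.5499 -0.3011  0.1459]
 [ 0.5415 -0.2328  0.1041]] ctr [ 0.5857 -0.2634  0.1251] 0.08028349902694251 0.08053957219733975
foot extent along board [-0.0367  0.0349] in tilt plane [-0.0385  0.029 ]
tool axis [-0.04598123  0.50936035  0.85932401] tilt 30.759232383161358
```

Foot plane leans about 2.4° less than the plate. I'll turn the tool to make it square and recheck.

Request:
play_rows:
  commands: "0 0 0 -.145 -.013 0;0 0 0 -.145 -.013 0;0 0 0 0 0 0;0 0 0 0 0 0"

```text
time_s: 8.5
tcp_pos: [0.5758, -0.1801, 0.274]
ee_rot: [[-0.281, -0.958, 0.05], [-0.811, 0.21, -0.547], [0.514, -0.194, -0.836]]
wrist_force: [0.2, -0.4, -3.2]
gripper_width: 0.297
gripper_force: 30.0
```

```bash
cat >> m3.py <<'E'
print("--- circle fit")
o=-I["R"].T@I["t"]; K=I["mtx"]
# mask image of foot-top points -> convex hull boundary, fit radius-38 circle on plane
from scipy.optimize import least_squares
hull=cv2.convexHull(np.c_[x,y].astype(np.float32))[:,0]
g=hull[hull[:,1]>np.median(y)-.01]
s_=least_squares(lambda p:np.hypot(g[:,0]-p[0],g[:,1]-p[1])-.038,[0,0],loss="soft_l1",f_scale=.001).x
cen=pc+ax*s_[0]+ay*s_[1]; cen=cen+m*0
ctr=(H[0]+H[2])/2
Ff=cen+n*((cf-cen)@mf)/(n@mf)
rel=Ff-ctr; print("foot top centre",Ff.round(4),"rel plate: board",(rel@ax).round(4),"tilt",(rel-m*(rel@m))@ay,"height of underside",(rel@m-.01).round(4))
print("angle foot/plate deg",np.degrees(np.arccos(mf@m)), "comp",((mf-m)@ay).round(4),((mf-m)@ax).round(4))
E
python3 - <<'E'
from h import *
im,d,i=snap("wrist"); np.savez("wrist1.npz",im=im,d=d,**{k:np.array(i[k]) for k in("mtx","k1","R","t")})
cv2.imwrite("pics/w2.png",cv2.resize(im[60:260,200:450],(750,600)))
E
sed -i 's/^uv=np.array(.*; K/uv=proj(H0,I); K/' m3.py; sed -i '2i H0=[[.6298,-.294,.1462],[.5499,-.3011,.1459],[.5415,-.2328,.1041]]' m3.py
python3 m3.py; python3 -c "
from h import *
I=dict(np.load('wrist1.npz'));print((proj([[.6298,-.294,.1462],[.5499,-.3011,.1459],[.5415,-.2328,.1041]],I)-[200,60])*3)"
```

```text
plate [ 0.5728 -0.2855  0.1378] [-0.0501  0.5171  0.8545] 0.0008 3664 tilt 31.3 pc off 0.0014
rim [ 0.5725 -0.2542  0.1619] [-0.0474  0.52    0.8528] 0.0009 2072 tilt 31.479679892011475
foot top [ 0.5802 -0.2301  0.1998] [-0.0573  0.5201  0.8522] 0.0007 3782 tilt 31.55 h above plate 0.0812
holes [[ 0.6298 -0.294   0.1463]
 [ 0.5499 -0.3011  0.1459]
 [ 0.5415 -0.2328  0.1041]] ctr [ 0.5856 -0.2634  0.1252] 0.08020228577009349 0.08052264006751456
foot extent along board [-0.0385  0.0332] in tilt plane [-0.0339  0.0339]
tool axis [-0.04977605  0.54677591  0.83579809] tilt 33.3009673687912
--- circle fit
foot top centre [ 0.5828 -0.2223  0.1951] rel plate: board -0.001 tilt 0.0011325201672528545 height of underside 0.0712
angle foot/plate deg 0.46550886327134483 comp -0.0043 0.0069
[[227.84116591 306.32743509]
 [439.00073083 227.27649148]
 [518.22270318 432.73959067]]
```

View pics/w2.png

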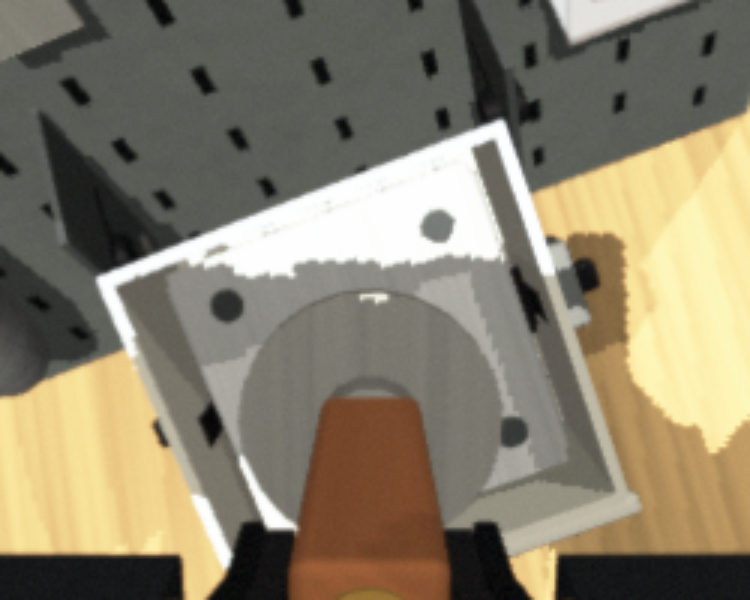

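Dots project where predicted. The foot is centred to about 1 mm, square to 0.5°, and 71 mm above the plate, so I'll advance along the plate's normal.

Request:
play_rows:
  commands: ".033 -.345 -.57 0 0 0;.033 -.345 -.57 0 0 0;.033 -.345 -.57 0 0 0;.008 -.086 -.142 0 0 0;.008 -.086 -.142 0 0 0;.008 -.086 -.142 0 0 0;0 0 0 0 0 0;0 0 0 0 0 0"

```text
time_s: 9.35
tcp_pos: [0.5802, -0.2189, 0.2113]
ee_rot: [[-0.283, -0.958, 0.051], [-0.81, 0.21, -0.547], [0.513, -0.196, -0.835]]
wrist_force: [-0.3, 0.3, -1.3]
gripper_width: 0.294
gripper_force: 30.0
```

Request:
play_rows:
  commands: ".008 -.086 -.142 0 0 0;.008 -.086 -.142 0 0 0;.005 -.052 -.085 0 0 0;0 0 0 0 0 0"

```text
time_s: 9.75
tcp_pos: [0.5808, -0.226, 0.1993]
ee_rot: [[-0.282, -0.958, 0.051], [-0.81, 0.21, -0.547], [0.514, -0.195, -0.836]]
wrist_force: [-0.9, 2.0, 1.2]
gripper_width: 0.298
gripper_force: 30.0
```

Request:
play_rows:
  commands: ".005 -.052 -.085 0 0 0;.005 -.052 -.085 0 0 0;0 0 0 0 0 0"

```text
time_s: 10.05
tcp_pos: [0.5811, -0.229, 0.1945]
ee_rot: [[-0.282, -0.958, 0.051], [-0.81, 0.21, -0.547], [0.513, -0.196, -0.836]]
wrist_force: [-0.4, 4.2, 2.2]
gripper_width: 0.296
gripper_force: 30.0
```

Request:
play_rows:
  commands: ".0016 -.0173 -.0285 0 0 0;.0016 -.0173 -.0285 0 0 0;0 0 0 0 0 0"

```text
time_s: 10.35
tcp_pos: [0.5813, -0.2299, 0.1931]
ee_rot: [[-0.282, -0.958, 0.051], [-0.81, 0.21, -0.547], [0.513, -0.196, -0.835]]
wrist_force: [-2.5, 5.3, 4.1]
gripper_width: 0.297
gripper_force: 30.0
```

Request:
play_rows:
  commands: ".0016 -.0173 -.0285 0 0 0;0 0 0 0 0 0"

```text
time_s: 10.55
tcp_pos: [0.5813, -0.2304, 0.1924]
ee_rot: [[-0.282, -0.958, 0.051], [-0.81, 0.21, -0.547], [0.513, -0.196, -0.835]]
wrist_force: [-1.5, 5.3, 4.3]
gripper_width: 0.295
gripper_force: 30.0
```

Request:
play_rows:
  commands: ".0016 -.0173 -.0285 0 0 0;0 0 0 0 0 0"

```text
time_s: 10.75
tcp_pos: [0.5814, -0.2309, 0.1916]
ee_rot: [[-0.282, -0.958, 0.051], [-0.81, 0.209, -0.547], [0.514, -0.196, -0.835]]
wrist_force: [-2.2, 5.3, 5.0]
gripper_width: 0.297
gripper_force: 30.0
```

Request:
play_rows:
  commands: ".0016 -.0173 -.0285 0 0 0;0 0 0 0 0 0"

```text
time_s: 10.95
tcp_pos: [0.5814, -0.2315, 0.1908]
ee_rot: [[-0.282, -0.958, 0.051], [-0.81, 0.21, -0.547], [0.514, -0.196, -0.835]]
wrist_force: [-2.0, 5.0, 5.7]
gripper_width: 0.297
gripper_force: 30.0
```

Request:
play_rows:
  commands: ".0016 -.0173 -.0285 0 0 0;0 0 0 0 0 0"

```text
time_s: 11.15
tcp_pos: [0.5815, -0.2319, 0.19]
ee_rot: [[-0.282, -0.958, 0.051], [-0.81, 0.209, -0.547], [0.514, -0.196, -0.835]]
wrist_force: [-2.0, 6.0, 4.9]
gripper_width: 0.294
gripper_force: 30.0
```

Request:
play_rows:
  commands: ".0016 -.0173 -.0285 0 0 0;0 0 0 0 0 0"

```text
time_s: 11.35
tcp_pos: [0.5815, -0.2324, 0.1891]
ee_rot: [[-0.282, -0.958, 0.051], [-0.81, 0.209, -0.547], [0.514, -0.196, -0.835]]
wrist_force: [-3.5, 6.5, 6.8]
gripper_width: 0.299
gripper_force: 30.0
```

Request:
play_rows:
  commands: ".0016 -.0173 -.0285 0 0 0;0 0 0 0 0 0"

```text
time_s: 11.55
tcp_pos: [0.5816, -0.233, 0.1883]
ee_rot: [[-0.282, -0.958, 0.051], [-0.81, 0.209, -0.547], [0.514, -0.196, -0.835]]
wrist_force: [-1.4, 5.2, 4.8]
gripper_width: 0.295
gripper_force: 30.0
```

Request:
play_rows:
  commands: ".0016 -.0173 -.0285 0 0 0;0 0 0 0 0 0"

```text
time_s: 11.75
tcp_pos: [0.5815, -0.2335, 0.1871]
ee_rot: [[-0.282, -0.958, 0.051], [-0.81, 0.21, -0.547], [0.513, -0.196, -0.835]]
wrist_force: [-1.8, 4.6, 4.2]
gripper_width: 0.298
gripper_force: 30.0
```

Request:
play_rows:
  commands: ".0016 -.0173 -.0285 0 0 0;0 0 0 0 0 0"

```text
time_s: 11.95
tcp_pos: [0.5815, -0.2341, 0.1859]
ee_rot: [[-0.282, -0.958, 0.051], [-0.81, 0.21, -0.547], [0.513, -0.196, -0.836]]
wrist_force: [-1.7, 4.2, 4.0]
gripper_width: 0.297
gripper_force: 30.0
```

Request:
play_rows:
  commands: ".0016 -.0173 -.0285 0 0 0;0 0 0 0 0 0"

```text
time_s: 12.15
tcp_pos: [0.5816, -0.2347, 0.1847]
ee_rot: [[-0.282, -0.958, 0.051], [-0.81, 0.21, -0.547], [0.513, -0.195, -0.836]]
wrist_force: [0.1, 3.4, 3.0]
gripper_width: 0.296
gripper_force: 30.0
```

Request:
play_rows:
  commands: ".0016 -.0173 -.0285 0 0 0;0 0 0 0 0 0"

```text
time_s: 12.35
tcp_pos: [0.5815, -0.2353, 0.1838]
ee_rot: [[-0.282, -0.958, 0.05], [-0.81, 0.21, -0.547], [0.513, -0.195, -0.836]]
wrist_force: [0.8, 3.8, 3.2]
gripper_width: 0.294
gripper_force: 30.0
```

Request:
play_rows:
  commands: ".0016 -.0173 -.0285 0 0 0;0 0 0 0 0 0"

```text
time_s: 12.55
tcp_pos: [0.5815, -0.2358, 0.183]
ee_rot: [[-0.282, -0.958, 0.05], [-0.81, 0.21, -0.547], [0.513, -0.195, -0.836]]
wrist_force: [0.6, 4.6, 3.0]
gripper_width: 0.295
gripper_force: 30.0
```

Request:
play_rows:
  commands: ".0016 -.0173 -.0285 0 0 0;0 0 0 0 0 0"

```text
time_s: 12.75
tcp_pos: [0.5816, -0.2363, 0.1821]
ee_rot: [[-0.282, -0.958, 0.05], [-0.81, 0.21, -0.547], [0.513, -0.195, -0.836]]
wrist_force: [0.4, 3.7, 3.6]
gripper_width: 0.3
gripper_force: 30.0
```

Request:
play_rows:
  commands: ".0016 -.0173 -.0285 0 0 0;0 0 0 0 0 0"

```text
time_s: 12.95
tcp_pos: [0.5817, -0.2368, 0.1817]
ee_rot: [[-0.282, -0.958, 0.05], [-0.81, 0.21, -0.547], [0.514, -0.195, -0.835]]
wrist_force: [0.0, 4.3, 5.5]
gripper_width: 0.293
gripper_force: 30.0
```

Request:
play_rows:
  commands: ".0016 -.0173 -.0285 0 0 0;0 0 0 0 0 0"

```text
time_s: 13.15
tcp_pos: [0.582, -0.2371, 0.1815]
ee_rot: [[-0.282, -0.958, 0.051], [-0.81, 0.21, -0.547], [0.514, -0.196, -0.835]]
wrist_force: [-1.1, 6.6, 9.0]
gripper_width: 0.292
gripper_force: 30.0
```

Request:
play_rows:
  commands: ".0016 -.0173 -.0285 0 0 0;0 0 0 0 0 0"

```text
time_s: 13.35
tcp_pos: [0.5824, -0.2374, 0.1814]
ee_rot: [[-0.282, -0.958, 0.052], [-0.81, 0.209, -0.548], [0.514, -0.197, -0.835]]
wrist_force: [-1.9, 10.2, 11.7]
gripper_width: 0.294
gripper_force: 30.1
```

Request:
play_rows:
  commands: ".0016 -.0173 -.0285 0 0 0;0 0 0 0 0 0"

```text
time_s: 13.55
tcp_pos: [0.5827, -0.2377, 0.1814]
ee_rot: [[-0.283, -0.958, 0.053], [-0.81, 0.208, -0.548], [0.514, -0.198, -0.835]]
wrist_force: [-3.1, 12.2, 13.0]
gripper_width: 0.293
gripper_force: 30.1
```

Request:
play_rows:
  commands: ".0016 -.0173 -.0285 0 0 0;0 0 0 0 0 0;0 0 0 0 0 0"

```text
time_s: 13.85
tcp_pos: [0.5831, -0.238, 0.1814]
ee_rot: [[-0.283, -0.958, 0.055], [-0.81, 0.208, -0.549], [0.514, -0.199, -0.834]]
wrist_force: [-4.2, 13.7, 17.2]
gripper_width: 0.293
gripper_force: 30.2
```

Firm stop felt: about 24 N, with the tool stalled near 38 mm down. I'll back off along the normal and look at the plate.

Request:
play_rows:
  commands: "-.0033 .0345 .057 0 0 0;-.0033 .0345 .057 0 0 0;-.0066 .069 .114 0 0 0;-.0066 .069 .114 0 0 0;-.033 .345 .57 0 0 0;-.033 .345 .57 0 0 0;-.033 .345 .57 0 0 0;-.033 .345 .57 0 0 0;-.033 .345 .57 0 0 0;0 0 0 0 0 0;0 0 0 0 0 0"

```text
time_s: 14.95
tcp_pos: [0.5743, -0.1813, 0.2711]
ee_rot: [[-0.281, -0.959, 0.045], [-0.81, 0.212, -0.546], [0.514, -0.19, -0.836]]
wrist_force: [-0.8, 0.2, -5.2]
gripper_width: 0.294
gripper_force: 30.0
```

```bash
cat > m4.py <<'E'
import sys
from h import *
im,d,I=snap("wrist"); W=world(d,I); I2=I
cv2.imwrite(sys.argv[1],cv2.resize(im[60:260,200:450],(750,600)))
n=np.array([-.049,.5175,.8543]); pc=np.array([.5856,-.2634,.1252])
ax=np.array([-.996,-.092,0.]); ay=np.cross(n,ax)
q=W.reshape(-1,3); q=q[~np.isnan(q[:,0])]; e=q-pc; h=e@n; a=e@ax; b=e@ay
k=(abs(a)<.05)&(abs(b)<.05)&(h<.03)&(h>-.07); print("median depth of plate (mm)",np.median(h[k])*1000,k.sum())
p=q[k&(abs(h-np.median(h[k]))<.008)]
for _ in range(6):
    c=p.mean(0); m=np.linalg.svd(p-c)[2][2]; m*=np.sign(m[2]); p=p[abs((p-c)@m)<.003]
print("normal",m.round(4),"angle to start normal deg",np.degrees(np.arccos(m@n)),"comp board",m@ax-n@ax,"depth at centre mm",1000*((c-pc)@m)/(n@m))
s=r.sense(); print(s["time_s"],s["tcp_pos"].round(4),s["wrist_force"].round(1))
E
python3 m4.py pics/w3.png
```

```text
median depth of plate (mm) -34.67073016793284 2885
normal [-0.049   0.519   0.8534] angle to start normal deg nan comp board -0.0001708402062776393 depth at centre mm -34.773799678706766
15.0 [ 0.5741 -0.1816  0.2709] [ 0.  -0.6 -3.6]m4.py:12: RuntimeWarning: invalid value encountered in arccos
  print("normal",m.round(4),"angle to start normal deg",np.degrees(np.arccos(m@n)),"comp board",m@ax-n@ax,"depth at centre mm",1000*((c-pc)@m)/(n@m))
```

View pics/w3.png

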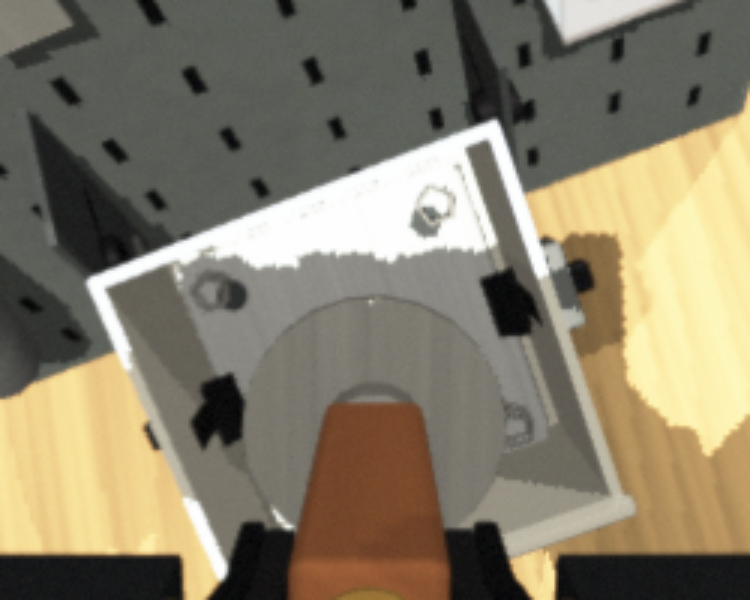

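The plate is held 34.8 mm down and level, with both catch noses over its edges at (510,303) and (220,410). Now I'll take the press back above the tray.

Request:
play_rows:
  commands: "-.244 .882 .057 .215 .02 0;-.244 .882 .057 .215 .02 0;-.244 .882 .057 .215 .02 0;-.244 .882 .057 .215 .02 0;-.244 .882 .057 .215 .02 0;-.244 .882 .057 .215 .02 0;-.244 .882 .057 .215 .02 0;-.244 .882 .057 .215 .02 0;-.244 .882 .057 .215 .02 0;-.244 .882 .057 .215 .02 0;-.244 .882 .057 .215 .02 0;-.244 .882 .057 .215 .02 0;-.244 .882 .057 .215 .02 0;-.244 .882 .057 .215 .02 0;-.244 .882 .057 .215 .02 0;-.244 .882 .057 .215 .02 0;-.244 .882 .057 .215 .02 0;0 0 0 0 0 0;0 0 0 0 0 0"

```text
time_s: 16.9
tcp_pos: [0.4508, 0.2676, 0.3009]
ee_rot: [[-0.268, -0.963, -0.002], [-0.963, 0.268, -0.035], [0.034, -0.008, -0.999]]
wrist_force: [-0.1, -0.3, -3.6]
gripper_width: 0.296
gripper_force: 30.0
```

Run:
```python
from h import *
s=r.sense(); t=s["tcp_pos"]; print(s["time_s"],t.round(4),s["ee_rot"].round(3))
im,d,I=snap("wrist"); W=world(d,I).reshape(-1,3); W=W[~np.isnan(W[:,0])]
e=W-t; p=W[(e[:,2]<-.06)&(e[:,2]>-.13)&(np.hypot(e[:,0],e[:,1])<.055)]
p=p[abs(p[:,2]-np.median(p[:,2]))<.006]
for _ in range(6):
    c=p.mean(0); m=np.linalg.svd(p-c)[2][2]; m*=np.sign(m[2]); p=p[abs((p-c)@m)<.003]
print("foot top",c.round(4),m.round(4),len(p),"ext",np.percentile(p,[1,99],axis=0).round(4))
print("turn to upright (units) x,y:",(np.cross(m,[0,0,1])/.15).round(3), "foot underside at axis z", c[2]-((t[:2]-c[:2])@m[:2])/m[2]-.010)
```

```text
16.9 [0.4508 0.2676 0.3009] [[-0.268 -0.963 -0.002]
 [-0.963  0.268 -0.035]
 [ 0.034 -0.008 -0.999]]
foot top [0.4507 0.2665 0.2102] [-0.0087 -0.0306  0.9995] 3701 ext [[0.4175 0.2395 0.2082]
 [0.4893 0.3043 0.2121]]
turn to upright (units) x,y: [-0.204  0.058  0.   ] foot underside at axis z 0.20026266348002833
```

Request:
play_rows:
  commands: "0 -.03 -.5 -.204 .058 0;0 0 -.95 0 0 0;0 0 -.95 0 0 0;0 0 -.95 0 0 0;0 0 -.95 0 0 0;0 0 -.95 0 0 0;0 0 -.5 0 0 0;0 0 -.3 0 0 0;0 0 -.2 0 0 0;0 0 0 0 0 0;0 0 0 0 0 0"

```text
time_s: 18.05
tcp_pos: [0.4519, 0.2682, 0.1156]
ee_rot: [[-0.267, -0.964, -0.006], [-0.962, 0.267, -0.061], [0.06, -0.01, -0.998]]
wrist_force: [-0.2, 0.5, -3.6]
gripper_width: 0.296
gripper_force: 30.0
```

Request:
play_rows:
  commands: "0 0 -.07 0 0 0;0 0 -.05 0 0 0;0 0 0 0 0 0"

```text
time_s: 18.35
tcp_pos: [0.4513, 0.2679, 0.1115]
ee_rot: [[-0.268, -0.964, -0.007], [-0.962, 0.267, -0.061], [0.061, -0.009, -0.998]]
wrist_force: [0.1, -0.7, -3.7]
gripper_width: 0.296
gripper_force: 30.0
```

Request:
play_rows:
  commands: "0 0 -.06 0 0 0;0 0 -.04 0 0 0;0 0 0 0 0 0"

```text
time_s: 18.65
tcp_pos: [0.4513, 0.2678, 0.1082]
ee_rot: [[-0.268, -0.964, -0.008], [-0.962, 0.267, -0.062], [0.061, -0.009, -0.998]]
wrist_force: [-0.7, -0.1, -4.2]
gripper_width: 0.291
gripper_force: 30.0
```

Request:
play_rows:
  commands: "0 0 -.04 0 0 0;0 0 0 0 0 0"

```text
time_s: 18.85
tcp_pos: [0.4513, 0.2679, 0.107]
ee_rot: [[-0.268, -0.964, -0.007], [-0.962, 0.267, -0.062], [0.061, -0.009, -0.998]]
wrist_force: [-0.2, 0.0, -2.7]
gripper_width: 0.297
gripper_force: 30.0
```

Request:
play_rows:
  commands: "0 0 -.04 0 0 0;0 0 0 0 0 0"

```text
time_s: 19.05
tcp_pos: [0.4513, 0.2678, 0.1058]
ee_rot: [[-0.268, -0.964, -0.008], [-0.962, 0.268, -0.062], [0.061, -0.009, -0.998]]
wrist_force: [0.3, 0.3, -4.3]
gripper_width: 0.293
gripper_force: 30.0
```

Request:
play_rows:
  commands: "0 0 -.03 0 0 0;0 0 0 0 0 0"

```text
time_s: 19.25
tcp_pos: [0.4514, 0.2679, 0.105]
ee_rot: [[-0.268, -0.964, -0.007], [-0.962, 0.267, -0.061], [0.061, -0.009, -0.998]]
wrist_force: [-0.5, 0.3, -2.8]
gripper_width: 0.296
gripper_force: 30.0
```

Request:
play_rows:
  commands: "0 0 -.03 0 0 0;0 0 0 0 0 0"

```text
time_s: 19.45
tcp_pos: [0.4517, 0.2682, 0.1048]
ee_rot: [[-0.267, -0.964, -0.007], [-0.962, 0.267, -0.061], [0.06, -0.01, -0.998]]
wrist_force: [-1.1, -0.2, 0.0]
gripper_width: 0.295
gripper_force: 30.0
```

Request:
play_rows:
  commands: "0 0 -.03 0 0 0;0 0 0 0 0 0"

```text
time_s: 19.65
tcp_pos: [0.4518, 0.2684, 0.1048]
ee_rot: [[-0.267, -0.964, -0.006], [-0.962, 0.267, -0.06], [0.06, -0.011, -0.998]]
wrist_force: [-2.5, 0.3, 5.1]
gripper_width: 0.298
gripper_force: 30.0
```

Request:
play_rows:
  commands: "0 0 .03 0 0 0;0 0 0 0 0 0;0 0 0 0 0 0;0 0 0 0 0 0;0 0 0 0 0 0;0 0 0 0 0 0;0 0 0 0 0 0;0 0 0 0 0 0"
  grip: 87

```text
time_s: 20.45
tcp_pos: [0.4514, 0.2679, 0.1042]
ee_rot: [[-0.268, -0.964, -0.007], [-0.962, 0.267, -0.061], [0.061, -0.009, -0.998]]
wrist_force: [0.3, 0.4, 0.1]
gripper_width: 0.934
gripper_force: 0.0
```

Request:
play_rows:
  commands: "0 .03 .5 0 0 0;0 .06 1 0 0 0;0 .06 1 0 0 0;0 .06 1 0 0 0;0 .06 1 0 0 0;0 .06 1 0 0 0;0 0 .5 0 0 0;0 0 0 0 0 0;0 0 0 0 0 0"

```text
time_s: 21.35
tcp_pos: [0.4509, 0.2777, 0.2834]
ee_rot: [[-0.268, -0.963, -0.008], [-0.962, 0.268, -0.061], [0.061, -0.008, -0.998]]
wrist_force: [0.6, 0.1, -0.5]
gripper_width: 1.001
gripper_force: 0.0
```

Run:
```python
from h import *
s=r.sense(); print(s["time_s"],s["tcp_pos"].round(4),s["wrist_force"].round(1),s["gripper_width"])
a=snap("wrist"); b=snap("side"); c=snap("scene")
W=world(b[1],b[2]).reshape(-1,3)
n=np.array([-.049,.5175,.8543]); pc=np.array([.5856,-.2634,.1252]); ax=np.array([-.996,-.092,0.]); ay=np.cross(n,ax)
e=W-pc; h=e@n; k=(abs(e@ax)<.045)&(abs(e@ay)<.04)&(h<.03)&(h>-.07); print("plate depth mm",1000*np.median(h[k]))
Q=world(a[1],a[2]).reshape(-1,3); t=Q[(Q[:,2]>.143)&(Q[:,2]<.16)&(abs(Q[:,0]-.45)<.04)&(abs(Q[:,1]-.27)<.04)]; print("handle top",t.mean(0).round(4))
f=Q[(Q[:,2]>.011)&(Q[:,2]<.02)&(np.hypot(Q[:,0]-.45,Q[:,1]-.27)<.036)]; u=np.linalg.svd(f-f.mean(0))[2][2]; print("foot",f.mean(0).round(4),u.round(3))
cv2.imwrite("pics/fin.png",np.vstack([cv2.resize(b[0],(480,300)),cv2.resize(c[0],(480,300))]))
```

```text
21.35 [0.4509 0.2777 0.2834] [ 0.6  0.1 -0.5] 1.0005522582010338
plate depth mm -33.206399932642476
handle top [0.4535 0.2728 0.1496]
foot [0.4475 0.264  0.0143] [-0.002 -0.     1.   ]
```

View pics/fin.png

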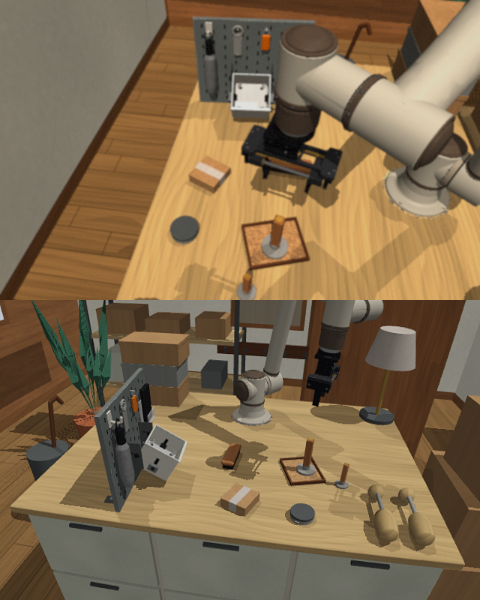

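The final pictures show the press upright in the tray (side 277,240), the plate still down, the bin still tilted out and everything else in place.

```bash
python3 -c "
from station import r
print(r.finish_job())"
```

```text
the job is handed in; nothing more can be done
None
```

The lift plate was pressed to its stop at about 24 N and is held down level by both catches; the press is back upright in the tray, the bin is still tilted out, and the job was handed in at about 21.5 s (the verdict was not shown).

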